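# Unstack the wooden lids and close each storage jar with its own

## Task

The wooden lids of the four white storage jars are stacked on the cork coaster. Take the stack apart and close each jar with the lid of its size, the smallest lid on the smallest jar and so on up to the largest: every lid fully seated, its plug in the mouth and its disc flat on the rim. Leave the jars standing upright where they are.

Things in the scene. Friction and masses are not known exactly. Their poses are not given: they have to be found in the camera images.
- coaster: Thin round cork coaster, 100 mm across and 6 mm high, fixed to the counter; it carries the stack of lids at the start. Origin: centre of its underside, z up.
- jar_small: The smallest of four open round white ceramic storage jars, 60 mm high, standing loose on the counter, mouth up: body 50 mm across up to 40 mm height, above it a neck 36 mm across (the top 12 mm) with a round mouth 30 mm across. It weighs 350 g. Origin: centre of its underside, z up the jar's axis. Its lid is lid_small.
- jar_medium: The second smallest of four open round white ceramic storage jars, 72 mm high, standing loose on the counter, mouth up: body 58 mm across up to 52 mm height, above it a neck 44 mm across (the top 12 mm) with a round mouth 38 mm across. It weighs 450 g. Origin: centre of its underside, z up the jar's axis. Its lid is lid_medium.
- jar_large: The second largest of four open round white ceramic storage jars, 84 mm high, standing loose on the counter, mouth up: body 66 mm across up to 64 mm height, above it a neck 52 mm across (the top 12 mm) with a round mouth 46 mm across. It weighs 550 g. Origin: centre of its underside, z up the jar's axis. Its lid is lid_large.
- jar_giant: The largest of four open round white ceramic storage jars, 96 mm high, standing loose on the counter, mouth up: body 74 mm across up to 76 mm height, above it a neck 60 mm across (the top 12 mm) with a round mouth 54 mm across. It weighs 650 g. Origin: centre of its underside, z up the jar's axis. Its lid is lid_giant.
- lid_small: The smallest of four round flat wooden lids: a disc 44 mm across, 14 mm thick, straight-sided (grip it across the sides), over a tapered plug 6 mm high, 24 mm across at the disc, 19 mm at its foot. It lies on top of the stack, plug down. Origin: centre of the plug's foot; z up; disc from z = 6 to 20 mm. Seated on jar_small, its origin is 54 mm above the jar's origin.
- lid_medium: The second smallest of four round flat wooden lids: a disc 52 mm across, 14 mm thick, straight-sided (grip it across the sides), over a tapered plug 6 mm high, 32 mm across at the disc, 27 mm at its foot. It lies in the stack, on the next larger, plug down. Origin: centre of the plug's foot; z up; disc from z = 6 to 20 mm. Seated on jar_medium, its origin is 66 mm above the jar's origin.
- lid_large: The second largest of four round flat wooden lids: a disc 60 mm across, 14 mm thick, straight-sided (grip it across the sides), over a tapered plug 6 mm high, 40 mm across at the disc, 35 mm at its foot. It lies in the stack, on the next larger, plug down. Origin: centre of the plug's foot; z up; disc from z = 6 to 20 mm. Seated on jar_large, its origin is 78 mm above the jar's origin.
- lid_giant: The largest of four round flat wooden lids: a disc 68 mm across, 14 mm thick, straight-sided (grip it across the sides), over a tapered plug 6 mm high, 48 mm across at the disc, 43 mm at its foot. Lowest in the stack, on the coaster, plug down. Origin: centre of the plug's foot; z up; disc from z = 6 to 20 mm. Seated on jar_giant, its origin is 90 mm above the jar's origin.
Not all that is in view belongs to the job. Leave any pink look-alike of the lid_small alone.

How it is judged:
By the outcome, as a careful person would: the job done as asked, in the order asked, and still so for the second after the job is handed in, with the robot touching nothing.
It also fails if it takes over 96 s, if anything falls off the work surface, if the arm or the gripper's body presses on something with over 40 N, if the wrist force passes 120 N, or if a joint passes its speed limit or range.

## Robot

A 6-joint arm with a two-finger parallel gripper is mounted at the origin on a cart in front of the work surface, level with it; the furniture and walls round the work are solid. World frame = base frame: x ahead of the robot, y to its left, z up, the work surface at z = 0. Lengths are in m, angles in degrees, forces in N, time in s.
With the tool pointing down it reaches from about 0.375 to 0.9 m from the base axis. Payload 3.1 kg.
Tool frame: the origin (TCP) lies on the centre line of the jaws, within the pads' length; the fingertips stand 17 mm ahead of it and the grasp point (between the pads) lies 2 mm behind it; z points along the fingers, y is the line along which they close (so a half turn about z gives the same grasp; the last joint's range is limited). The gripper opens to 87 mm and grips with 3 to 60 N. Pads are 19 mm wide; open, the fingers measure 117 mm over their backs; the gripper's body (75 mm by 190 mm) begins 51 mm behind the grasp point.
Start: joints at [62.424, 30.224, 82.088, -0, 67.689, -10.227], TCP at [0.186, 0.597, 0.24] pointing down, gripper open.
Joint ranges: [-176.69, 176.69], [-43.24, 126.21], [12.49, 139.97], [-82, 262], [0, 151.66], [-163.58, 163.58]. Speed limits (degrees/s): [159.86, 159.86, 180, 180, 180, 180].

## Interface

Orientations are given as a 3x3 rotation matrix whose columns are the frame's x, y, z axes.
In Python, from rig import bot, imaging, finder gives the robot as it stands. The module is installed in compiled form; this text tells all that it offers.
- The arm moves only by the tool play_rows, never from a script. Its argument "motion" is a list that holds one entry, the list of rows, each a list of 6 numbers: the shift along the tool's x, y, z in normalised numbers (1 is 75 cm), then the turn, a rotation vector about the tool's x, y, z in shares of pi rad (1.0 is pi rad). In form: [[[dx, dy, dz, wx, wy, wz], ...]]. A call has 1 to 8 rows; each row is the pose to reach, as a shift and turn from the pose commanded when the call began, along the tool's axes at that moment; what a row does not reach only later rows make up. A row lasts 1/12 s, in which the tool goes at most 41.7 mm and 7.16 degrees, less where a joint would pass 70% of its speed; a pose out of reach is approached as far as the arm can. Shift and turn numbers lie between -1 and 1, and a call with a number outside is refused. A call with a gripper value outside its range is refused whole. "fingers" is the finger opening in m, from 0 to 0.087, set as the call begins (left out, the last holds). The fingers move at their own pace and stop on an object; the grip force is fixed at half the most. Time passes only in rows, so rows that repeat a pose let the fingers close. It gives the time, the measured TCP pose, the force, the opening and the grip force at its end, in the units of the state.
- bot.read_state(): the state, without advancing time (a new reading comes with each control period).
- imaging.capture(name): name is "side" or "top" or "wrist"; returns a dict with "frame" (384x512x3 uint8, red, green, blue), "camera_matrix" (3x3 intrinsics, pixels), "R" (3x3) and "t" (3): a world point X has camera coordinates R X + t. Camera axes: x right, y down, z forward; pixel columns grow to the right and rows downward; lengths in m; the calibration is good to about 2 mm. The wrist camera is an equidistant fisheye: a pixel r from the principal point sees the ray r / f radians off the axis. A picture is of the moment at which its call begins. There is no depth.
- bot.hand_in(): hands the job in; it is judged then, once.
Trained networks look in the newest picture that a camera, given by its name, has taken for a name from the list of things; names that differ only in an ending like _2 or _b are one class to them, and where a whole thing is asked for, a point or a joint stands for the part that bears it (a point fixed in the world has none). Each returns a list of dicts, best first, with "confidence" (0 to 1); they miss things now and then, are a little off and sometimes report something else, mostly with a low value. They report only what shows in the picture. A call takes as long as a camera call. They do not tell look-alikes from the thing itself.
- finder.recognise(camera, name): "at" ([x, y, z] in m, in world coordinates, good to about 4 mm: the middle of the surface that is visible of it).
- finder.outline_of(camera, name): "pixels" (384x512 bool, what is visible of it).
The state is a dict: "time_s": time; "joint_positions": joint angles; "qvel": joint speeds; "tau": joint torques, N m; "position": TCP position; "tcp_rot": TCP orientation; "force": force on the tool from outside, world axes, zero at the start; "moment": the same for the moment, N m; "opening": opening from 0.0 (shut) to 1.0 (fully open); "grasp_force": force on a finger pad.
Only numpy, scipy, OpenCV 4.12 (cv2) and the standard library are available. Lean on these libraries where they do the work, as an engineer would, in place of code of your own. Each camera call takes 0.05 s, during which the arm holds its last target. There are 200 camera calls.

## Working session

There is one attempt and no reset: what is moved stays moved. The work goes in short steps, Python scripts to look and compute and a tool call to move; the robot and the scene stay as the last step left them, time stands still between calls to the robot, and variables do not carry over. Pictures are saved under pics/ and viewed, at most 14 in all, crops included, and the job is handed in when it is done.

Besides the shell and the picture viewer there is one more tool, called after "Emit:" as a command line: name --argument value ..., lists and objects as JSON in quotes. play_rows: Moves the arm, as the interface text tells. Its arguments: {"type":"object","properties":{"motion":{"type":"array"},"fingers":{"type":"number"}},"required":["motion"]}

```bash
mkdir -p pics; cat > h.py <<'E'
from rig import bot, imaging, finder
import numpy as np, cv2
def snap(c,fn):
    d=imaging.capture(c); cv2.imwrite('pics/'+fn,cv2.cvtColor(d['frame'],cv2.COLOR_RGB2BGR)); return d
E
python3 - <<'E'
from h import *
s=bot.read_state(); print(s['position'],np.round(s['tcp_rot'],3).tolist(),s['time_s'],s['opening'])
for c in('top','side'):
    d=snap(c,c+'0.png'); print(c,np.round(d['camera_matrix'],1).tolist(),np.round(d['R'],3).tolist(),np.round(d['t'],3))
    for n in['coaster']+[a+b for a in('jar_','lid_') for b in('small','medium','large','giant')]:
        print(n,[(np.round(r['at'],3).tolist(),round(r['confidence'],2)) for r in finder.recognise(c,n)][:4])
print(bot.read_state()['time_s'])
E
```

```text
[0.18603342 0.5959469  0.23857408] [[-0.955, 0.298, -0.001], [0.298, 0.955, -0.002], [0.0, -0.002, -1.0]] 0.0 1.000003739628801
top [[405.8, 0.0, 257.9], [0.0, 405.8, 190.2], [0.0, 0.0, 1.0]] [[0.027, -1.0, 0.006], [-0.98, -0.027, -0.199], [0.199, -0.001, -0.98]] [-0.012  0.58   0.906]
coaster [([0.601, 0.088, 0.002], 0.64)]
jar_small [([0.436, -0.218, 0.041], 0.64)]
jar_medium [([0.451, 0.161, 0.055], 0.92)]
jar_large [([0.631, -0.144, 0.049], 0.94)]
jar_giant [([0.468, -0.026, 0.004], 0.67), ([0.592, 0.091, 0.027], 0.65)]
lid_small [([0.614, 0.095, 0.082], 0.85), ([0.719, 0.226, 0.021], 0.7), ([0.631, 0.229, 0.016], 0.61), ([0.603, 0.086, 0.003], 0.57)]
lid_medium [([0.6, 0.076, 0.065], 0.45)]
lid_large []
lid_giant [([0.634, -0.144, 0.047], 0.74)]
side [[439.0, 0.0, 258.4], [0.0, 439.0, 194.9], [0.0, 0.0, 1.0]] [[-0.997, -0.078, 0.011], [-0.039, 0.374, -0.927], [0.068, -0.924, -0.375]] [0.582 0.074 1.134]
coaster [([0.62, 0.118, 0.009], 0.5)]
jar_small [([0.432, -0.202, 0.054], 0.46), ([0.452, 0.182, 0.047], 0.16)]
jar_medium [([0.451, 0.182, 0.047], 0.92)]
jar_large [([0.633, -0.118, 0.052], 0.66)]
jar_giant [([0.461, 0.007, 0.06], 0.79), ([0.612, 0.118, 0.023], 0.63)]
lid_small [([0.616, 0.11, 0.085], 0.76), ([0.734, 0.145, 0.02], 0.48)]
lid_medium [([0.611, 0.111, 0.065], 0.45), ([0.451, 0.182, 0.046], 0.41)]
lid_large [([0.615, 0.114, 0.043], 0.57)]
lid_giant [([0.614, 0.115, 0.022], 0.7), ([0.613, 0.112, 0.067], 0.37)]
1.0
```

View pics/top0.png

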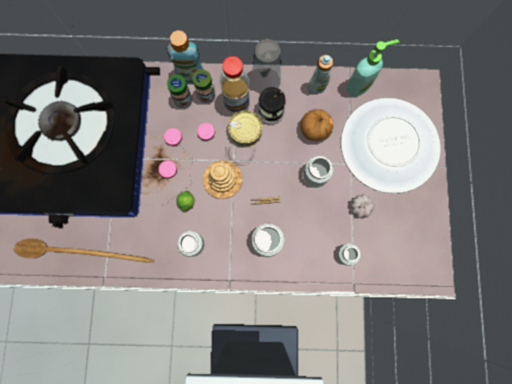

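View pics/side0.png

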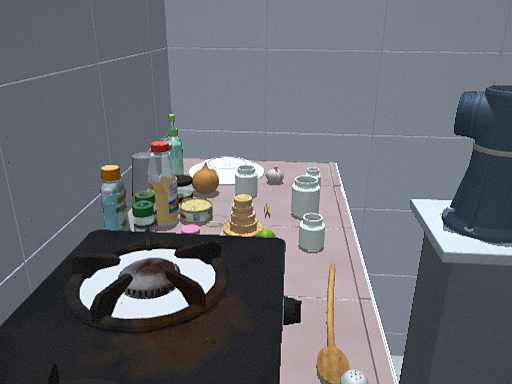

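Top view: the lid stack is at about (222,178). Small jar at (349,255), medium (190,243), giant (268,240), large (319,171). The pink look-alikes at (173,136), (206,131) and (168,169) lie flat on the counter. The real small lid is the wooden one on top of the stack. Next I'll fit known shapes to the outlines and confirm in a crop.

```bash
cat >> h.py <<'E'
from scipy.optimize import minimize
JAR={'small':(50,40,36,60),'medium':(58,52,44,72),'large':(66,64,52,84),'giant':(74,76,60,96)}
LID={'small':44,'medium':52,'large':60,'giant':68}
TH=np.linspace(0,2*np.pi,48,endpoint=False)
def proj(d,P):
    c=P@np.array(d['R']).T+d['t']; q=c@np.array(d['camera_matrix']).T; return q[:,:2]/q[:,2:]
def cyl(D,z0,z1,x,y):
    return np.vstack([np.c_[x+D/2*np.cos(TH),y+D/2*np.sin(TH),0*TH+z] for z in(z0,z1)])
S=4
def render(d,cyls,x,y):
    m=np.zeros((384*S,512*S),np.uint8)
    for D,a,b in cyls:
        p=cv2.convexHull(((proj(d,cyl(D,a,b,x,y))+.5)*S).astype(np.float32))
        cv2.fillConvexPoly(m,np.round(p*16).astype(np.int32),255,shift=4)
    return cv2.resize(m,(512,384),interpolation=cv2.INTER_AREA)/255.
def fit(obs,cyls,x0):
    # obs list of (d,mask)
    def f(p):
        return sum(np.abs(render(d,cyls,*p)-m).sum()/m.sum() for d,m in obs)
    r=minimize(f,x0,method='Nelder-Mead',options=dict(initial_simplex=[x0,[x0[0]+.012,x0[1]],[x0[0],x0[1]+.012]],xatol=2e-4,fatol=1e-4))
    return np.round(r.x,4),round(r.fun/len(obs),3)
def jarc(n):
    D,h,Nk,H=[v/1000 for v in JAR[n]]; return [(D,0,h),(Nk,h,H)]
E
python3 - <<'E'
from h import *
d={c:snap(c,c+'1.png') for c in('top','side')}
g={'small':(.43,-.205),'medium':(.451,.17),'large':(.632,-.135),'giant':(.465,-.015)}
for n in JAR:
    o=[]
    for c in d:
        r=finder.outline_of(c,'jar_'+n)
        for k in r[:3]:
            m=np.array(k['pixels'],float); v,u=np.nonzero(m)
            e=proj(d[c],np.array([[*g[n],.04]]))[0]
            if np.hypot(u.mean()-e[0],v.mean()-e[1])<20:
                o.append((d[c],m)); print(n,c,round(k['confidence'],2),int(m.sum()),fit(o[-1:],jarc(n),g[n])); break
    if len(o)>1: print(n,'both',fit(o,jarc(n),g[n]))
for n in LID:
    for c in d:
        for k in finder.outline_of(c,'lid_'+n)[:3]:
            m=np.array(k['pixels'],float); v,u=np.nonzero(m); print('lid',n,c,round(k['confidence'],2),int(m.sum()),u.mean().round(1),v.mean().round(1),u.min(),u.max(),v.min(),v.max())
f=d['top']['frame'][110:270,140:370]; a=cv2.resize(f,(800,557),interpolation=cv2.INTER_CUBIC)
cv2.imwrite('pics/c1.png',a[:,:,::-1])
f=d['side']['frame'][120:260,100:340]; cv2.imwrite('pics/c2.png',cv2.resize(f,(800,467),interpolation=cv2.INTER_CUBIC)[:,:,::-1])
E
```

```text
small top 0.61 431 (array([ 0.4367, -0.2152]), np.float64(0.04))
medium top 0.77 540 (array([0.4528, 0.162 ]), np.float64(0.062))
medium side 0.6 844 (array([0.4501, 0.153 ]), np.float64(0.051))
medium both (array([0.4518, 0.1611]), np.float64(0.098))
large top 0.6 739 (array([ 0.6364, -0.1402]), np.float64(0.037))
large side 0.97 588 (array([ 0.6359, -0.1562]), np.float64(0.168))
large both (array([ 0.6351, -0.1402]), np.float64(0.127))
giant top 0.59 848 (array([ 0.4632, -0.0205]), np.float64(0.039))
giant side 0.6 961 (array([ 0.4629, -0.0323]), np.float64(0.146))
giant both (array([ 0.4629, -0.0205]), np.float64(0.104))
lid small top 0.66 282 219.2 171.7 210 228 162 181
lid small top 0.65 244 205.2 131.7 197 213 123 140
lid small top 0.63 236 172.7 136.8 164 181 129 145
lid small side 0.61 148 190.0 228.4 181 199 224 232
lid small side 0.6 158 241.6 208.5 232 252 204 213
lid small side 0.44 206 242.9 199.3 234 252 193 205
lid medium top 0.54 82 223.8 179.8 214 231 170 185
lid medium side 0.62 176 242.0 208.3 232 252 203 213
lid large top 0.47 432 347.6 254.3 336 359 243 265
lid large top 0.44 89 221.8 184.0 210 232 177 188
lid large side 0.54 156 242.9 216.4 232 254 212 220
lid giant side 0.81 257 244.4 224.4 230 257 217 230
```

View pics/c1.png

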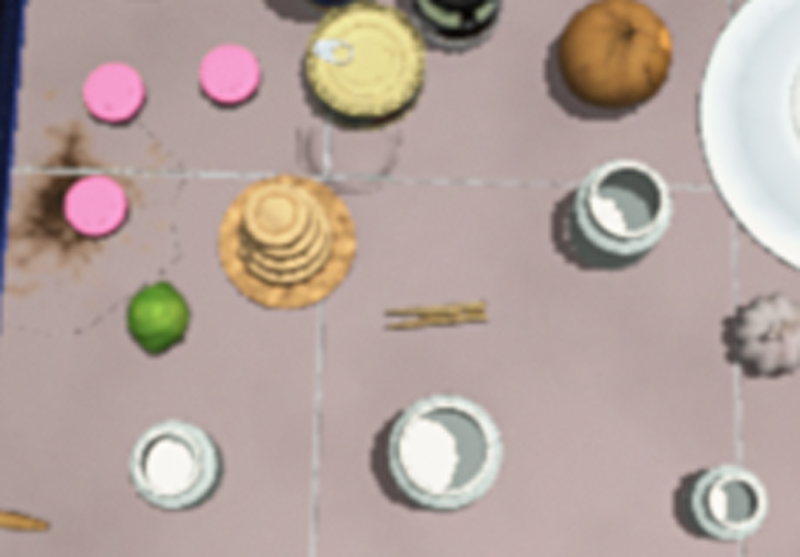

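View pics/c2.png

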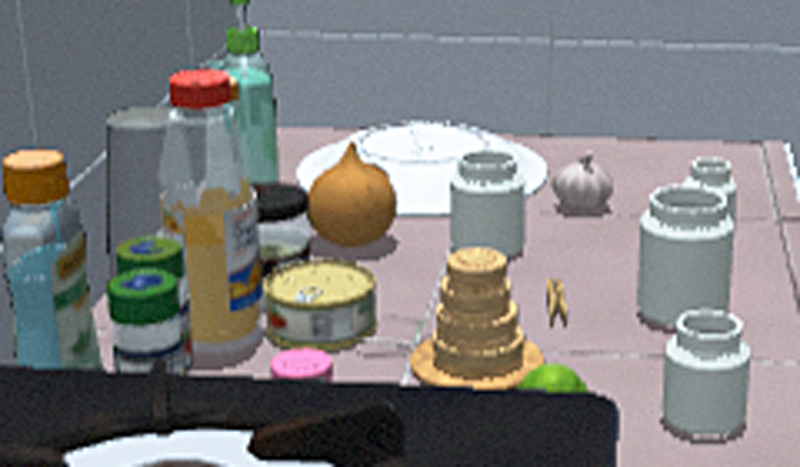

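Crop: the stack is confirmed as four wooden discs on the cork coaster, with the top disc at crop (277,205). The pink ones are plain discs on the counter. There's a faint clear ring at crop (350,165), which I'll keep the fingers out of. Next I fit the lids.

```bash
cat >> h.py <<'E'
Z={'giant':.012,'large':.032,'medium':.052,'small':.072}
E
python3 - <<'E'
from h import *
d=snap('top','t2.png'); g=(.602,.088)
for k in finder.outline_of('top','coaster')[:1]:
    m=np.array(k['pixels'],float); print('coaster',m.sum()); 
    mm=(cv2.morphologyEx(m,cv2.MORPH_CLOSE,np.ones((25,25)))); print(fit([(d,mm)],[(.1,0,.006)],g),mm.sum())
for k in finder.outline_of('top','lid_small'):
    m=np.array(k['pixels'],float); v,u=np.nonzero(m)
    if np.hypot(u.mean()-219,v.mean()-171)<8: print('small',m.sum(),fit([(d,m)],[(.044,.072,.086)],g)); break
w=imaging.capture('wrist'); print(np.round(w['camera_matrix'],1).tolist(),np.round(w['R'],3).tolist(),np.round(w['t'],3))
s=bot.read_state();R=s['tcp_rot'];print(s['position'],np.round(-R.T@w['t']*0,3),'cam in tool',np.round(R.T@(-w['R'].T@w['t']-s['position']),3),np.round(w['R']@R,2).tolist())
E
```

```text
coaster 520.0
(array([0.6171, 0.0969]), np.float64(0.064)) 1163.0
small 284.0 (array([0.6175, 0.0966]), np.float64(0.08))
[[297.3, 0.0, 251.6], [0.0, 297.3, 188.7], [0.0, 0.0, 1.0]] [[0.298, 0.955, -0.001], [0.912, -0.284, 0.297], [0.283, -0.09, -0.955]] [-0.625 -0.037  0.393]
[0.18632715 0.59655106 0.23954279] [-0.  0.  0.] cam in tool [ 0.082  0.001 -0.146] [[0.0, 1.0, 0.0], [-0.95, 0.0, -0.3], [-0.3, -0.0, 0.95]]
```

The manual's scale: shifts go in shares of 75 cm and turns go in shares of pi rad. Converting my numbers, -0.28 m / 0.75 = -0.3733, -0.245 m / 0.75 = -0.3267.

Emit:
play_rows --motion '[[[-0.0467,-0.0293,0,0,0,0],[-0.0933,-0.0583,0,0,0,0],[-0.14,-0.0873,0,0,0,0],[-0.1867,-0.1164,0,0,0,0],[-0.2333,-0.1453,0,0,0,0],[-0.28,-0.1747,0,0,0,0],[-0.3267,-0.2036,0,0,0,0],[-0.3733,-0.2327,0,0,0,0]]]' --fingers 0.087

```text
time_s: 2.77
position: [0.4026, 0.3449, 0.2398]
tcp_rot: [[-0.955, 0.298, 0.001], [0.298, 0.955, 0.0], [-0.0, 0.0, -1.0]]
force: [-0.1, 0.9, 0.1]
opening: 1.002
grasp_force: 0.0
```

To row units: -0.2812 m / 0.75 = -0.3749, -0.245 m / 0.75 = -0.3267, -17.34 degrees / 180 = -0.0963.

Emit:
play_rows --motion '[[[-0.0467,-0.0293,0,0,0,-0.0122],[-0.0933,-0.0583,0,0,0,-0.0244],[-0.14,-0.0873,0,0,0,-0.0367],[-0.1867,-0.1164,0,0,0,-0.0489],[-0.2333,-0.1453,0,0,0,-0.0611],[-0.28,-0.1747,0,0,0,-0.0733],[-0.3267,-0.2036,0,0,0,-0.085],[-0.3749,-0.2331,0,0,0,-0.0963]]]'

```text
time_s: 3.43
position: [0.6184, 0.0946, 0.2397]
tcp_rot: [[-1.0, -0.001, 0.0], [-0.001, 1.0, 0.0], [-0.0, 0.0, -1.0]]
force: [0.4, 1.1, -0.8]
opening: 0.999
grasp_force: 0.0
```

Emit:
play_rows --motion '[[[0,0,0,0,0,0],[0,0,0,0,0,0]]]'

```text
time_s: 3.6
position: [0.6188, 0.0941, 0.2392]
tcp_rot: [[-1.0, 0.004, 0.001], [0.004, 1.0, 0.0], [-0.001, 0.0, -1.0]]
force: [-1.1, 0.5, -0.1]
opening: 1.0
grasp_force: 0.0
```

```bash
cat >> h.py <<'E'
_p=proj
def proj(d,P):
    if not d.get('fish'): return _p(d,P)
    c=P@np.array(d['R']).T+d['t']; K=np.array(d['camera_matrix'])
    r=np.hypot(c[:,0],c[:,1]); th=np.arctan2(r,c[:,2])
    return np.c_[K[0,2]+K[0,0]*th*c[:,0]/r,K[1,2]+K[1,1]*th*c[:,1]/r]
def wrist(fn):
    d=snap('wrist',fn); d['fish']=1; return d
def fits(d,cam,name,cyls,g,tol=25):
    for k in finder.outline_of(cam,name):
        m=np.array(k['pixels'],float); v,u=np.nonzero(m); e=proj(d,np.array([[*g,cyls[-1][1]]]))[0]
        if np.hypot(u.mean()-e[0],v.mean()-e[1])<tol:
            print(name,cam,round(k['confidence'],2),int(m.sum()),u.mean().round(1),v.mean().round(1),*fit([(d,m)],cyls,g)); 
def lidc(n,z=None): z=Z[n] if z is None else z; return [(LID[n]/1000,z,z+.014)]
E
python3 - <<'E'
from h import *
d=wrist('w1.png')
fits(d,'wrist','lid_small',lidc('small'),(.6175,.0966))
fits(d,'wrist','coaster',[(.1,0,.006)],(.6175,.0966))
g={'small':(.4367,-.2152),'medium':(.4528,.162),'large':(.6364,-.1402),'giant':(.4632,-.0205)}
for n in JAR: fits(d,'wrist','jar_'+n,jarc(n),g[n])
E
```

```text
lid_small wrist 0.82 1359 251.7 174.5 [0.6164 0.0944] 0.066
jar_small wrist 0.67 1153 33.8 47.3 [ 0.434  -0.2202] 0.136
jar_medium wrist 0.68 2207 307.1 28.6 [0.4511 0.1599] 0.053
jar_large wrist 0.8 2718 77.5 182.4 [ 0.6344 -0.1435] 0.044
jar_giant wrist 0.61 4160 148.2 39.4 [ 0.4621 -0.0224] 0.042
```

View pics/w1.png

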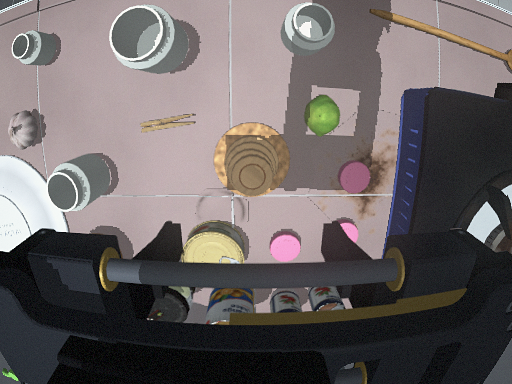

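Wrist view: the stack is at (250,176), top disc at (251,175), clear between the fingers. All jars are upright. Descend to the small lid.

To row units: 0.154 m / 0.75 = 0.2053, 0.001 m / 0.75 = 0.0013.

Emit:
play_rows --motion '[[[0.0027,0.0013,0.0467,0,0,0],[0.0027,0.0013,0.0933,0,0,0],[0.0027,0.0013,0.14,0,0,0],[0.0027,0.0013,0.18,0,0,0],[0.0027,0.0013,0.2053,0,0,0],[0.0027,0.0013,0.2053,0,0,0]]]'

```text
time_s: 4.45
position: [0.6116, 0.0982, 0.0812]
tcp_rot: [[-1.0, -0.001, -0.009], [-0.001, 1.0, 0.0], [0.009, 0.0, -1.0]]
force: [-0.2, -0.3, -0.6]
opening: 1.001
grasp_force: 0.0
```

Emit:
play_rows --motion '[[[0,0,0,0,0,0],[0,0,0,0,0,0],[0,0,0,0,0,0],[0,0,0,0,0,0],[0,0,0,0,0,0],[0,0,0,0,0,0],[0,0,0,0,0,0],[0,0,0,0,0,0]]]' --fingers 0.03

```text
time_s: 5.12
position: [0.6155, 0.0973, 0.086]
tcp_rot: [[-1.0, 0.0, 0.001], [0.0, 1.0, -0.0], [-0.001, -0.0, -1.0]]
force: [-0.3, -0.5, 1.4]
opening: 0.497
grasp_force: 30.0
```

To row units: -0.17 m / 0.75 = -0.2267, 0.02 m / 0.75 = 0.0267.

Emit:
play_rows --motion '[[[0,0,-0.0133,0,0,0],[0,0,-0.04,0,0,0],[0,0,-0.08,0,0,0],[0.0133,-0.04,-0.1067,0,0,0],[0.0267,-0.0867,-0.1267,0,0,0],[0.04,-0.1333,-0.1333,0,0,0],[0.0533,-0.18,-0.1333,0,0,0],[0.0667,-0.2267,-0.1333,0,0,0]]]'

```text
time_s: 5.78
position: [0.5652, -0.074, 0.1871]
tcp_rot: [[-1.0, -0.001, 0.002], [-0.001, 1.0, -0.001], [-0.002, -0.001, -1.0]]
force: [0.2, -0.3, -0.4]
opening: 0.495
grasp_force: 30.0
```

To row units: -0.142 m / 0.75 = -0.1893, -0.137 m / 0.75 = -0.1827.

Emit:
play_rows --motion '[[[0.016,-0.0467,0,0,0,0],[0.032,-0.0933,0,0,0,0],[0.0453,-0.1333,0,0,0,0],[0.056,-0.1667,0,0,0,0],[0.0613,-0.1827,0,0,0,0],[0.0613,-0.1893,0,0,0,0],[0.0613,-0.1893,0,0,0,0],[0.0613,-0.1893,0,0,0,0]]]'

```text
time_s: 6.45
position: [0.5196, -0.2136, 0.1857]
tcp_rot: [[-1.0, -0.0, 0.0], [-0.0, 1.0, 0.001], [-0.0, 0.001, -1.0]]
force: [-0.4, 0.0, 0.1]
opening: 0.498
grasp_force: 30.0
```

```bash
python3 - <<'E'
from h import *
d=wrist('w2.png'); t=snap('top','t3.png')
g={'small':(.4367,-.2152),'medium':(.4528,.162),'large':(.6364,-.1402),'giant':(.4632,-.0205)}
for n in JAR: fits(d,'wrist','jar_'+n,jarc(n),g[n])
fits(d,'wrist','lid_small',lidc('small',.172),(.52,-.215))
s=(.617,.096)
fits(d,'wrist','lid_medium',lidc('medium'),s)
fits(t,'top','lid_medium',lidc('medium'),s)
print([np.round(bot.read_state()['position'],4)])
E
```

```text
jar_small wrist 0.88 2022 248.5 96.8 [ 0.4359 -0.216 ] 0.033
jar_large wrist 0.9 445 308.2 274.2 [ 0.6349 -0.1418] 7.678
jar_giant wrist 0.62 5405 430.9 133.0 [ 0.4627 -0.0205] 0.031
lid_small wrist 0.55 3515 251.5 238.8 [ 0.5214 -0.2129] 0.363
lid_medium wrist 0.56 84 487.1 242.8 [0.548 0.204] 1.0
lid_medium top 0.78 402 220.4 173.7 [0.6181 0.0947] 0.045
[array([ 0.5194, -0.2141,  0.1855])]
```

View pics/w2.png

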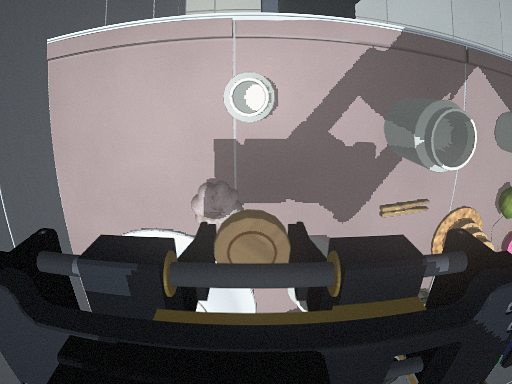

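Wrist view: the small jar is at (249,97), upright and clear. The lid is held centred at (252,240). Place it.

To row units: 0.09 m / 0.75 = 0.12, 0.084 m / 0.75 = 0.112.

Emit:
play_rows --motion '[[[0.0267,-0.0013,0,0,0,0],[0.06,-0.0027,0,0,0,0],[0.0907,-0.0027,0.0133,0,0,0],[0.1067,-0.0027,0.04,0,0,0],[0.112,-0.0027,0.0733,0,0,0],[0.112,-0.0027,0.1,0,0,0],[0.112,-0.0027,0.1133,0,0,0],[0.112,-0.0027,0.12,0,0,0]]]'

```text
time_s: 7.57
position: [0.4345, -0.2162, 0.0942]
tcp_rot: [[-1.0, 0.001, -0.002], [0.001, 1.0, 0.002], [0.002, 0.002, -1.0]]
force: [0.1, -0.3, -0.8]
opening: 0.494
grasp_force: 30.0
```

To row units: 0.0225 m / 0.75 = 0.03, 0.021 m / 0.75 = 0.028.

Emit:
play_rows --motion '[[[0,0,0,0,0,0],[0,0,0.0067,0,0,0],[0,0,0.0133,0,0,0],[0,0,0.0187,0,0,0],[0,0,0.024,0,0,0],[0,0,0.028,0,0,0],[0,0,0.03,0,0,0],[0,0,0.03,0,0,0]]]'

```text
time_s: 8.23
position: [0.4354, -0.2166, 0.0738]
tcp_rot: [[-1.0, 0.0, 0.0], [0.0, 1.0, -0.0], [-0.0, -0.0, -1.0]]
force: [-1.8, 1.6, 7.0]
opening: 0.497
grasp_force: 30.0
```

To row units: -0.095 m / 0.75 = -0.1267, -0.06 m / 0.75 = -0.08.

Emit:
play_rows --motion '[[[0,0,0,0,0,0],[0,0,0,0,0,0],[0,0,0,0,0,0],[0,0,0,0,0,0],[0,0,-0.0133,0,0,0],[0,0,-0.04,0,0,0],[0,0,-0.08,0,0,0],[0,0,-0.1267,0,0,0]]]' --fingers 0.087

```text
time_s: 8.9
position: [0.4342, -0.2158, 0.1683]
tcp_rot: [[-1.0, 0.0, -0.003], [0.0, 1.0, 0.003], [0.003, 0.003, -1.0]]
force: [0.3, -0.9, -0.3]
opening: 0.967
grasp_force: 0.0
```

To row units: 0.254 m / 0.75 = 0.3387, 0.22 m / 0.75 = 0.2933.

Emit:
play_rows --motion '[[[-0.02,0.0333,-0.0267,0,0,0],[-0.044,0.0733,-0.04,0,0,0],[-0.068,0.116,-0.04,0,0,0],[-0.0933,0.16,-0.04,0,0,0],[-0.12,0.204,-0.04,0,0,0],[-0.1453,0.2493,-0.04,0,0,0],[-0.1707,0.2933,-0.04,0,0,0],[-0.1973,0.3387,-0.04,0,0,0]]]'

```text
time_s: 9.57
position: [0.5836, 0.0392, 0.1988]
tcp_rot: [[-1.0, -0.0, -0.0], [-0.0, 1.0, -0.0], [0.0, -0.0, -1.0]]
force: [0.2, -1.1, 0.6]
opening: 0.999
grasp_force: 0.0
```

To row units: 0.057 m / 0.75 = 0.076, 0.054 m / 0.75 = 0.072.

Emit:
play_rows --motion '[[[-0.0187,0.0333,0,0,0,0],[-0.0333,0.0587,0,0,0,0],[-0.0427,0.072,0,0,0,0],[-0.044,0.076,0,0,0,0],[-0.044,0.076,0,0,0,0],[-0.044,0.076,0,0,0,0]]]'

```text
time_s: 10.07
position: [0.6155, 0.0934, 0.198]
tcp_rot: [[-1.0, 0.001, -0.001], [0.001, 1.0, -0.001], [0.001, -0.001, -1.0]]
force: [0.0, -0.4, 1.0]
opening: 0.999
grasp_force: 0.0
```

```bash
python3 - <<'E'
from h import *
d=wrist('w3.png')
g={'small':(.4367,-.2152),'medium':(.4528,.162),'large':(.6364,-.1402),'giant':(.4632,-.0205)}
fits(d,'wrist','lid_medium',lidc('medium'),(.617,.095))
for n in('medium','large','giant'): fits(d,'wrist','jar_'+n,jarc(n),g[n])
print([np.round(bot.read_state()['position'],4)])
E
```

```text
lid_medium wrist 0.9 2224 250.0 184.1 [0.6177 0.092 ] 0.028
jar_medium wrist 0.8 2687 315.4 24.7 [0.4495 0.1601] 0.034
jar_large wrist 0.96 3324 62.1 194.0 [ 0.6347 -0.1437] 0.036
jar_giant wrist 0.95 5372 136.1 35.8 [ 0.4618 -0.0226] 0.022
[array([0.616 , 0.0932, 0.1982])]
```

View pics/w3.png

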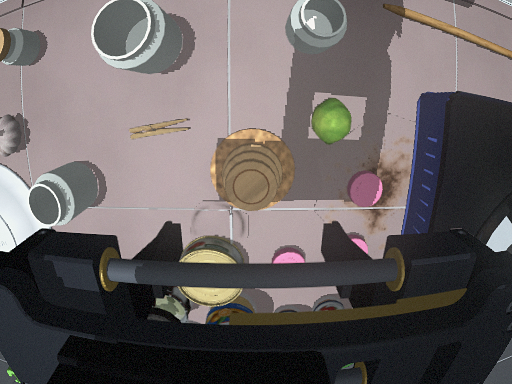

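Wrist view: three lids are left, the medium one on top at (250,186). The small jar is capped (left edge, 12,45). Grasp the medium lid.

To row units: 0.1325 m / 0.75 = 0.1767, -0.002 m / 0.75 = -0.0027.

Emit:
play_rows --motion '[[[-0.0027,0,0.04,0,0,0],[-0.0027,0,0.08,0,0,0],[-0.0027,0,0.12,0,0,0],[-0.0027,0,0.1467,0,0,0],[-0.0027,0,0.1627,0,0,0],[-0.0027,0,0.172,0,0,0],[-0.0027,0,0.1767,0,0,0],[-0.0027,0,0.1767,0,0,0]]]'

```text
time_s: 10.98
position: [0.6187, 0.0941, 0.0657]
tcp_rot: [[-1.0, 0.0, 0.0], [0.0, 1.0, -0.0], [-0.0, -0.0, -1.0]]
force: [-0.8, 0.4, -0.6]
opening: 0.999
grasp_force: 0.0
```

Emit:
play_rows --motion '[[[0,0,0,0,0,0],[0,0,0,0,0,0],[0,0,0,0,0,0],[0,0,0,0,0,0],[0,0,0,0,0,0],[0,0,0,0,0,0],[0,0,0,0,0,0],[0,0,0,0,0,0]]]' --fingers 0.035

```text
time_s: 11.65
position: [0.6185, 0.0943, 0.0659]
tcp_rot: [[-1.0, 0.0, 0.0], [0.0, 1.0, -0.0], [-0.0, -0.0, -1.0]]
force: [0.6, -0.6, 2.4]
opening: 0.59
grasp_force: 30.0
```

To row units: -0.12 m / 0.75 = -0.16, -0.11 m / 0.75 = -0.1467.

Emit:
play_rows --motion '[[[0,0,-0.0133,0,0,0],[0,0,-0.04,0,0,0],[0,0,-0.08,0,0,0],[0.0133,0.0107,-0.12,0,0,0],[0.04,0.032,-0.1467,0,0,0],[0.0733,0.06,-0.16,0,0,0],[0.1,0.08,-0.16,0,0,0],[0.1107,0.0907,-0.16,0,0,0]]]'

```text
time_s: 12.32
position: [0.5322, 0.164, 0.1869]
tcp_rot: [[-1.0, -0.001, -0.001], [-0.001, 1.0, 0.001], [0.001, 0.001, -1.0]]
force: [-1.8, 0.2, -0.8]
opening: 0.587
grasp_force: 30.0
```

Emit:
play_rows --motion '[[[0,0,0,0,0,0],[0,0,0,0,0,0],[0,0,0,0,0,0]]]'

```text
time_s: 12.57
position: [0.5369, 0.1618, 0.1854]
tcp_rot: [[-1.0, 0.0, 0.001], [0.0, 1.0, -0.0], [-0.001, -0.0, -1.0]]
force: [0.6, 0.0, -0.7]
opening: 0.59
grasp_force: 30.0
```

```bash
python3 - <<'E'
from h import *
d=wrist('w4.png'); t=snap('top','t4.png')
fits(d,'wrist','jar_medium',jarc('medium'),(.451,.161))
fits(t,'top','jar_medium',jarc('medium'),(.451,.161))
fits(t,'top','lid_large',lidc('large'),(.617,.095))
print([np.round(bot.read_state()['position'],4)])
E
```

```text
jar_medium wrist 0.56 2972 248.8 94.5 [0.4512 0.1594] 0.032
jar_medium top 0.8 480 191.0 243.8 [0.452  0.1598] 0.181
lid_large top 0.51 231 226.2 174.2 [0.619  0.0919] 1.193
[array([0.5361, 0.1617, 0.1851])]
```

To row units: 0.0845 m / 0.75 = 0.1127, 0.02 m / 0.75 = 0.0267.

Emit:
play_rows --motion '[[[0.0267,-0.0013,0,0,0,0],[0.06,-0.0027,0,0,0,0],[0.0907,-0.0027,0.0133,0,0,0],[0.1067,-0.0027,0.04,0,0,0],[0.1127,-0.0027,0.0667,0,0,0],[0.1127,-0.0027,0.0867,0,0,0],[0.1127,-0.0027,0.1,0,0,0],[0.1127,-0.0027,0.104,0,0,0]]]'

```text
time_s: 13.48
position: [0.4503, 0.16, 0.106]
tcp_rot: [[-1.0, 0.001, -0.003], [0.001, 1.0, -0.0], [0.003, -0.0, -1.0]]
force: [-0.3, 0.2, -0.8]
opening: 0.589
grasp_force: 30.0
```

To row units: 0.0225 m / 0.75 = 0.03, 0.021 m / 0.75 = 0.028.

Emit:
play_rows --motion '[[[0,0,0,0,0,0],[0,0,0.0067,0,0,0],[0,0,0.0133,0,0,0],[0,0,0.0187,0,0,0],[0,0,0.024,0,0,0],[0,0,0.028,0,0,0],[0,0,0.03,0,0,0],[0,0,0.03,0,0,0]]]'

```text
time_s: 14.15
position: [0.4509, 0.1604, 0.0857]
tcp_rot: [[-1.0, -0.0, 0.0], [-0.0, 1.0, -0.0], [-0.0, -0.0, -1.0]]
force: [-1.1, 0.0, 5.9]
opening: 0.59
grasp_force: 30.0
```

To row units: -0.095 m / 0.75 = -0.1267, -0.06 m / 0.75 = -0.08.

Emit:
play_rows --motion '[[[0,0,0,0,0,0],[0,0,0,0,0,0],[0,0,0,0,0,0],[0,0,0,0,0,0],[0,0,-0.0133,0,0,0],[0,0,-0.04,0,0,0],[0,0,-0.08,0,0,0],[0,0,-0.1267,0,0,0]]]' --fingers 0.087

```text
time_s: 14.82
position: [0.4494, 0.1602, 0.1796]
tcp_rot: [[-1.0, 0.0, -0.005], [0.0, 1.0, -0.001], [0.005, -0.001, -1.0]]
force: [0.8, -0.3, -0.1]
opening: 0.987
grasp_force: 0.0
```

To row units: -0.166 m / 0.75 = -0.2213, -0.158 m / 0.75 = -0.2107.

Emit:
play_rows --motion '[[[-0.0267,-0.0107,-0.02,0,0,0],[-0.0667,-0.0267,-0.0267,0,0,0],[-0.1067,-0.0427,-0.0267,0,0,0],[-0.1467,-0.0587,-0.0267,0,0,0],[-0.1867,-0.0747,-0.0267,0,0,0],[-0.2107,-0.084,-0.0267,0,0,0],[-0.2213,-0.088,-0.0267,0,0,0],[-0.2213,-0.088,-0.0267,0,0,0]]]'

```text
time_s: 15.48
position: [0.6182, 0.0935, 0.1995]
tcp_rot: [[-1.0, 0.002, 0.001], [0.002, 1.0, -0.0], [-0.001, -0.0, -1.0]]
force: [0.7, 0.8, 0.1]
opening: 0.999
grasp_force: 0.0
```

Emit:
play_rows --motion '[[[0,0,0,0,0,0],[0,0,0,0,0,0]]]'

```text
time_s: 15.65
position: [0.6148, 0.0951, 0.1995]
tcp_rot: [[-1.0, -0.001, -0.003], [-0.001, 1.0, 0.0], [0.003, 0.0, -1.0]]
force: [-0.3, -0.2, 0.0]
opening: 1.001
grasp_force: 0.0
```

```bash
python3 - <<'E'
from h import *
d=wrist('w5.png')
fits(d,'wrist','lid_large',lidc('large'),(.617,.095))
fits(d,'wrist','lid_giant',lidc('giant'),(.617,.095))
print([np.round(bot.read_state()['position'],4)])
E
```

```text
lid_large wrist 0.65 2517 248.9 178.6 [0.6168 0.0925] 0.032
lid_giant wrist 0.83 475 253.4 155.1 [0.615  0.0936] 5.178
[array([0.6155, 0.0951, 0.2001])]
```

View pics/w5.png

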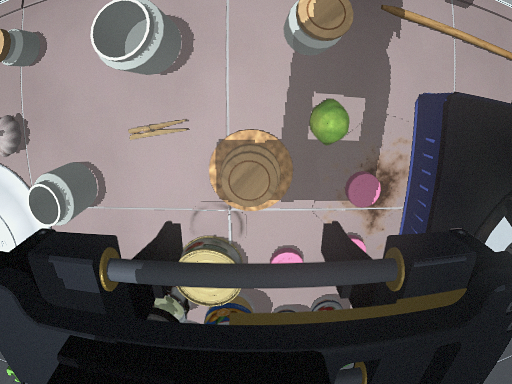

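Wrist view: the large lid is on top at (250,178), and the medium jar is capped at (325,15). Grasp the large lid.

To row units: 0.1545 m / 0.75 = 0.206, -0.001 m / 0.75 = -0.0013.

Emit:
play_rows --motion '[[[-0.0013,-0.0013,0.04,0,0,0],[-0.0013,-0.0013,0.0867,0,0,0],[-0.0013,-0.0013,0.1333,0,0,0],[-0.0013,-0.0013,0.168,0,0,0],[-0.0013,-0.0013,0.1893,0,0,0],[-0.0013,-0.0013,0.2,0,0,0],[-0.0013,-0.0013,0.206,0,0,0],[-0.0013,-0.0013,0.206,0,0,0]]]'

```text
time_s: 16.47
position: [0.6176, 0.0937, 0.0454]
tcp_rot: [[-1.0, -0.0, -0.001], [-0.0, 1.0, 0.0], [0.001, 0.0, -1.0]]
force: [0.8, 0.1, -0.0]
opening: 0.998
grasp_force: 0.0
```

Emit:
play_rows --motion '[[[0,0,0,0,0,0],[0,0,0,0,0,0],[0,0,0,0,0,0],[0,0,0,0,0,0],[0,0,0,0,0,0],[0,0,0,0,0,0],[0,0,0,0,0,0]]]' --fingers 0.045

```text
time_s: 17.05
position: [0.6182, 0.0933, 0.0462]
tcp_rot: [[-1.0, 0.0, 0.001], [0.0, 1.0, -0.0], [-0.001, -0.0, -1.0]]
force: [-0.8, 0.0, 3.9]
opening: 0.684
grasp_force: 30.0
```

To row units: -0.14 m / 0.75 = -0.1867, -0.125 m / 0.75 = -0.1667.

Emit:
play_rows --motion '[[[0,0,-0.0133,0,0,0],[0,0,-0.04,0,0,0],[0,0,-0.08,0,0,0],[0,0,-0.1267,0,0,0],[0,-0.0133,-0.1667,0,0,0],[0,-0.0467,-0.1867,0,0,0],[0,-0.0867,-0.1867,0,0,0],[0,-0.1267,-0.1867,0,0,0]]]'

```text
time_s: 17.72
position: [0.6185, -0.002, 0.188]
tcp_rot: [[-1.0, -0.002, 0.004], [-0.002, 1.0, -0.001], [-0.004, -0.001, -1.0]]
force: [-0.3, -0.0, -1.0]
opening: 0.681
grasp_force: 30.0
```

To row units: -0.055 m / 0.75 = -0.0733, -0.045 m / 0.75 = -0.06.

Emit:
play_rows --motion '[[[-0.0133,-0.0333,0,0,0,0],[-0.024,-0.06,0,0,0,0],[-0.024,-0.0733,0,0,0,0],[-0.024,-0.0733,0,0,0,0],[-0.024,-0.0733,0,0,0,0],[-0.024,-0.0733,0,0,0,0]]]'

```text
time_s: 18.22
position: [0.6349, -0.0552, 0.1853]
tcp_rot: [[-1.0, -0.001, -0.002], [-0.001, 1.0, 0.001], [0.002, 0.001, -1.0]]
force: [0.2, -0.3, 0.0]
opening: 0.682
grasp_force: 30.0
```

```bash
python3 - <<'E'
from h import *
d=wrist('w6.png'); t=snap('top','t6.png')
fits(d,'wrist','jar_large',jarc('large'),(.635,-.1415),40)
fits(d,'wrist','jar_giant',jarc('giant'),(.463,-.0205))
fits(t,'top','jar_giant',jarc('giant'),(.463,-.0205))
fits(t,'top','lid_giant',lidc('giant'),(.617,.095))
print([np.round(bot.read_state()['position'],4)])
E
```

```text
jar_large wrist 0.62 4351 167.0 181.5 [ 0.6346 -0.1418] 0.022
jar_giant wrist 0.63 3444 286.6 21.3 [ 0.4614 -0.0216] 0.015
lid_giant top 0.6 125 218.3 171.8 [0.6361 0.1099] 3.909
[array([ 0.6357, -0.0557,  0.1856])]
```

View pics/w6.png

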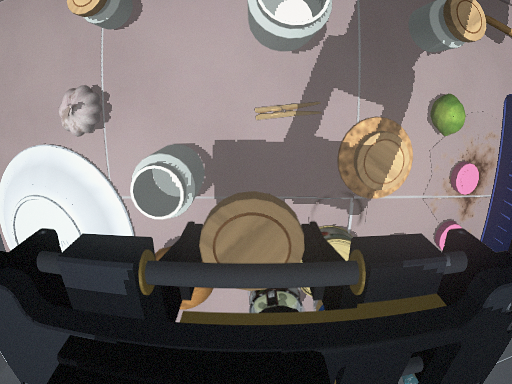

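Wrist view: the large lid is held at (252,240), the large jar is upright at (160,190), and the giant lid is alone on the coaster at (380,160). Place it.

Emit:
play_rows --motion '[[[0,-0.0267,0,0,0,0],[0,-0.06,0,0,0,0],[0,-0.0907,0.0133,0,0,0],[0,-0.108,0.0333,0,0,0],[0,-0.1147,0.056,0,0,0],[0,-0.1147,0.0733,0,0,0],[0,-0.1147,0.084,0,0,0],[0,-0.1147,0.088,0,0,0]]]'

```text
time_s: 19.18
position: [0.6349, -0.1421, 0.1179]
tcp_rot: [[-1.0, 0.0, -0.003], [0.0, 1.0, 0.001], [0.003, 0.001, -1.0]]
force: [-1.0, 0.1, -0.7]
opening: 0.681
grasp_force: 30.0
```

To row units: 0.0225 m / 0.75 = 0.03, 0.021 m / 0.75 = 0.028.

Emit:
play_rows --motion '[[[0,0,0,0,0,0],[0,0,0.0067,0,0,0],[0,0,0.0133,0,0,0],[0,0,0.0187,0,0,0],[0,0,0.024,0,0,0],[0,0,0.028,0,0,0],[0,0,0.03,0,0,0],[0,0,0.03,0,0,0]]]'

```text
time_s: 19.85
position: [0.6358, -0.1425, 0.0981]
tcp_rot: [[-1.0, 0.0, -0.0], [0.0, 1.0, 0.0], [0.0, 0.0, -1.0]]
force: [-1.4, 1.5, 5.9]
opening: 0.682
grasp_force: 30.0
```

To row units: -0.09 m / 0.75 = -0.12, -0.06 m / 0.75 = -0.08.

Emit:
play_rows --motion '[[[0,0,0,0,0,0],[0,0,0,0,0,0],[0,0,0,0,0,0],[0,0,0,0,0,0],[0,0,-0.0133,0,0,0],[0,0,-0.04,0,0,0],[0,0,-0.08,0,0,0],[0,0,-0.12,0,0,0]]]' --fingers 0.087

```text
time_s: 20.52
position: [0.6352, -0.1424, 0.1876]
tcp_rot: [[-1.0, 0.0, -0.002], [0.0, 1.0, 0.001], [0.002, 0.001, -1.0]]
force: [1.3, 0.0, 0.4]
opening: 0.994
grasp_force: 0.0
```

To row units: 0.23 m / 0.75 = 0.3067, 0.002 m / 0.75 = 0.0027.

Emit:
play_rows --motion '[[[0.0027,0.0267,-0.0133,0,0,0],[0.0053,0.0667,-0.0133,0,0,0],[0.008,0.1133,-0.0133,0,0,0],[0.012,0.16,-0.0133,0,0,0],[0.016,0.2067,-0.0133,0,0,0],[0.02,0.2533,-0.0133,0,0,0],[0.0227,0.2867,-0.0133,0,0,0],[0.0247,0.3067,-0.0133,0,0,0]]]'

```text
time_s: 21.18
position: [0.6167, 0.0905, 0.1978]
tcp_rot: [[-1.0, -0.002, 0.0], [-0.002, 1.0, 0.001], [-0.0, 0.001, -1.0]]
force: [0.2, 1.5, 0.4]
opening: 0.997
grasp_force: 0.0
```

To row units: 0.0055 m / 0.75 = 0.0073.

Emit:
play_rows --motion '[[[0,0.0073,0,0,0,0],[0,0.0073,0,0,0,0],[0,0.0073,0,0,0,0],[0,0.0073,0,0,0,0]]]'

```text
time_s: 21.52
position: [0.6178, 0.0912, 0.1971]
tcp_rot: [[-1.0, 0.002, 0.0], [0.002, 1.0, -0.001], [-0.0, -0.001, -1.0]]
force: [-0.2, -0.0, 0.3]
opening: 1.003
grasp_force: 0.0
```

```bash
python3 - <<'E'
from h import *
d=wrist('w7.png'); t=snap('top','t7.png')
fits(d,'wrist','lid_giant',lidc('giant'),(.617,.095))
fits(t,'top','lid_giant',lidc('giant'),(.617,.095))
print([np.round(bot.read_state()['position'],4)])
E
```

```text
lid_giant wrist 0.82 2865 253.6 170.7 [0.6158 0.0937] 0.046
lid_giant wrist 0.63 2709 253.5 162.5 [0.5907 0.0979] 1.311
lid_giant top 0.6 85 231.6 179.1 [0.6284 0.0714] 6.217
[array([0.6176, 0.0916, 0.197 ])]
```

View pics/w7.png

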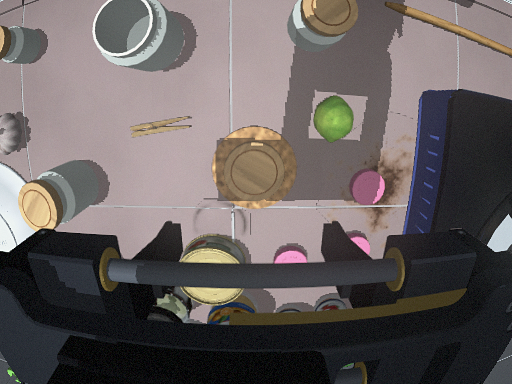

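Wrist view: the giant lid is at (253,170), and the small, medium and large jars are capped. Grasp the giant lid.

Emit:
play_rows --motion '[[[0.0013,0.0033,0.04,0,0,0],[0.0013,0.0033,0.0867,0,0,0],[0.0013,0.0033,0.1333,0,0,0],[0.0013,0.0033,0.168,0,0,0],[0.0013,0.0033,0.1933,0,0,0],[0.0013,0.0033,0.208,0,0,0],[0.0013,0.0033,0.216,0,0,0],[0.0013,0.0033,0.22,0,0,0]]]'

```text
time_s: 22.38
position: [0.6165, 0.095, 0.0315]
tcp_rot: [[-1.0, 0.001, -0.0], [0.001, 1.0, -0.0], [0.0, -0.0, -1.0]]
force: [0.6, -0.2, 0.3]
opening: 1.003
grasp_force: 0.0
```

To row units: 0.0055 m / 0.75 = 0.0073, 0.003 m / 0.75 = 0.004.

Emit:
play_rows --motion '[[[0,0,0.004,0,0,0],[0,0,0.0073,0,0,0],[0,0,0.0073,0,0,0]]]'

```text
time_s: 22.63
position: [0.6169, 0.0953, 0.0273]
tcp_rot: [[-1.0, 0.0, 0.001], [0.0, 1.0, -0.0], [-0.001, -0.0, -1.0]]
force: [-0.2, -0.2, -0.6]
opening: 0.999
grasp_force: 0.0
```

Emit:
play_rows --motion '[[[0,0,0,0,0,0],[0,0,0,0,0,0],[0,0,0,0,0,0],[0,0,0,0,0,0],[0,0,0,0,0,0],[0,0,0,0,0,0],[0,0,0,0,0,0]]]' --fingers 0.053

```text
time_s: 23.22
position: [0.6166, 0.0952, 0.027]
tcp_rot: [[-1.0, 0.0, 0.001], [0.0, 1.0, -0.0], [-0.001, -0.0, -1.0]]
force: [-1.0, -0.5, 4.0]
opening: 0.773
grasp_force: 30.0
```

To row units: -0.16 m / 0.75 = -0.2133, -0.15 m / 0.75 = -0.2.

Emit:
play_rows --motion '[[[0,0,-0.0133,0,0,0],[0,0,-0.04,0,0,0],[0,0,-0.08,0,0,0],[0,0,-0.1267,0,0,0],[0,-0.0067,-0.1667,0,0,0],[0.0067,-0.02,-0.2,0,0,0],[0.02,-0.0467,-0.2133,0,0,0],[0.04,-0.0867,-0.2133,0,0,0]]]'

```text
time_s: 23.88
position: [0.589, 0.0314, 0.1906]
tcp_rot: [[-1.0, -0.003, 0.009], [-0.003, 1.0, -0.0], [-0.009, -0.0, -1.0]]
force: [0.3, -0.3, -0.9]
opening: 0.775
grasp_force: 30.0
```

To row units: -0.05 m / 0.75 = -0.0667, -0.042 m / 0.75 = -0.056.

Emit:
play_rows --motion '[[[0.016,-0.0333,0,0,0,0],[0.0293,-0.056,0,0,0,0],[0.0347,-0.0667,0,0,0,0],[0.0347,-0.0667,0,0,0,0],[0.0347,-0.0667,0,0,0,0],[0.0347,-0.0667,0,0,0,0]]]'

```text
time_s: 24.38
position: [0.561, -0.0187, 0.1866]
tcp_rot: [[-1.0, -0.0, 0.001], [-0.0, 1.0, 0.001], [-0.001, 0.001, -1.0]]
force: [0.3, 0.5, -0.1]
opening: 0.775
grasp_force: 30.0
```

```bash
python3 - <<'E'
from h import *
d=wrist('w8.png'); t=snap('top','t8.png')
fits(d,'wrist','jar_giant',jarc('giant'),(.463,-.0205))
fits(t,'top','jar_giant',jarc('giant'),(.463,-.0205))
print([np.round(bot.read_state()['position'],4)])
E
```

```text
jar_giant wrist 0.62 5806 247.4 79.8 [ 0.4625 -0.022 ] 0.019
[array([ 0.5607, -0.0187,  0.1864])]
```

To row units: 0.098 m / 0.75 = 0.1307, -0.001 m / 0.75 = -0.0013.

Emit:
play_rows --motion '[[[0.0267,-0.0013,0,0,0,0],[0.0667,-0.0027,0,0,0,0],[0.104,-0.0033,0.0067,0,0,0],[0.1227,-0.0033,0.024,0,0,0],[0.1307,-0.0033,0.0427,0,0,0],[0.1307,-0.0033,0.0587,0,0,0],[0.1307,-0.0033,0.068,0,0,0],[0.1307,-0.0033,0.072,0,0,0]]]'

```text
time_s: 25.25
position: [0.4624, -0.0218, 0.1317]
tcp_rot: [[-1.0, -0.0, -0.001], [-0.0, 1.0, 0.0], [0.001, 0.0, -1.0]]
force: [-0.2, 0.4, -1.0]
opening: 0.772
grasp_force: 30.0
```

To row units: 0.0225 m / 0.75 = 0.03, 0.021 m / 0.75 = 0.028.

Emit:
play_rows --motion '[[[0,0,0,0,0,0],[0,0,0.0067,0,0,0],[0,0,0.0133,0,0,0],[0,0,0.0187,0,0,0],[0,0,0.024,0,0,0],[0,0,0.028,0,0,0],[0,0,0.03,0,0,0],[0,0,0.03,0,0,0]]]'

```text
time_s: 25.92
position: [0.4623, -0.0221, 0.1108]
tcp_rot: [[-1.0, 0.0, 0.0], [0.0, 1.0, -0.0], [-0.0, -0.0, -1.0]]
force: [-2.1, 0.4, 7.7]
opening: 0.774
grasp_force: 30.0
```

Seated. Release, retreat upward and to the side, then check.

To row units: -0.09 m / 0.75 = -0.12, -0.06 m / 0.75 = -0.08.

Emit:
play_rows --motion '[[[0,0,0,0,0,0],[0,0,0,0,0,0],[0,0,0,0,0,0],[0,0,0,0,0,0],[0,0,-0.0133,0,0,0],[0,0,-0.04,0,0,0],[0,0,-0.08,0,0,0],[0,0,-0.12,0,0,0]]]' --fingers 0.087

```text
time_s: 26.58
position: [0.4615, -0.0219, 0.2002]
tcp_rot: [[-1.0, 0.0, -0.003], [0.0, 1.0, 0.001], [0.003, 0.001, -1.0]]
force: [1.4, 0.4, -0.1]
opening: 0.996
grasp_force: 0.0
```

To row units: -0.14 m / 0.75 = -0.1867, -0.13 m / 0.75 = -0.1733.

Emit:
play_rows --motion '[[[-0.0267,0,-0.0267,0,0,0],[-0.0667,0,-0.0533,0,0,0],[-0.1067,0,-0.0667,0,0,0],[-0.1467,0,-0.0667,0,0,0],[-0.1733,0,-0.0667,0,0,0],[-0.1867,0,-0.0667,0,0,0],[-0.1867,0,-0.0667,0,0,0],[-0.1867,0,-0.0667,0,0,0]]]'

```text
time_s: 27.25
position: [0.6018, -0.022, 0.2492]
tcp_rot: [[-1.0, -0.0, -0.002], [-0.0, 1.0, 0.0], [0.002, 0.0, -1.0]]
force: [-0.4, 0.2, 0.3]
opening: 0.999
grasp_force: 0.0
```

Emit:
play_rows --motion '[[[0,0,0,0,0,0],[0,0,0,0,0,0],[0,0,0,0,0,0],[0,0,0,0,0,0]]]'

```text
time_s: 27.58
position: [0.6017, -0.0221, 0.2502]
tcp_rot: [[-1.0, 0.0, -0.0], [0.0, 1.0, 0.0], [0.0, 0.0, -1.0]]
force: [0.3, 0.6, 0.7]
opening: 1.001
grasp_force: 0.0
```

```bash
python3 - <<'E'
from h import *
w=snap('wrist','w9.png'); s=snap('side','s9.png')
f=s['frame'][140:260,220:340]
cv2.imwrite('pics/f.png',np.hstack([cv2.resize(w['frame'],(400,400)),cv2.resize(f,(400,400),interpolation=cv2.INTER_CUBIC)])[:,:,::-1])
E
```

```text
(no output)
```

View pics/f.png

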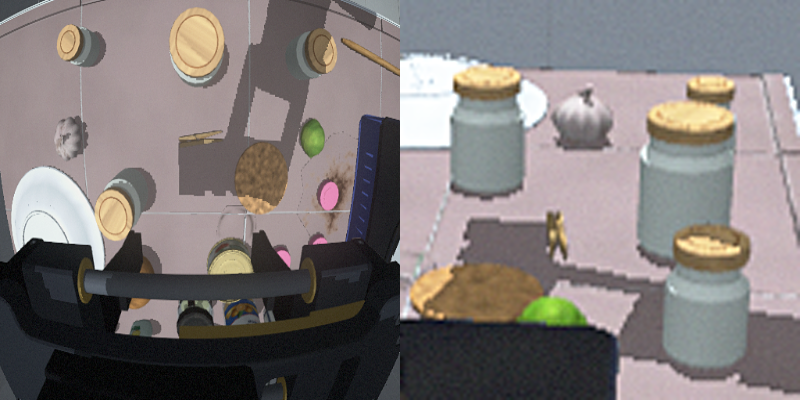

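All four jars are upright with level lids: large at (487,80), giant (690,120), small (711,88) and medium (711,245). The coaster is empty.

```bash
python3 -c "
from rig import bot; print(bot.hand_in())"
```

```text
the job is handed in; nothing more can be done
None
```

All four lids are on their matching jars, level in the final pictures, and each showed about 6–8 N of contact force at its seated height. The jars are upright where they were, and the job was handed in at about 28 s of the 96 s allowed; no verdict came back.

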